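# Rock the short foot out of the drying board

## Task

One of the six turned wooden feet on the drying board came out shorter than the others and would make the round board wobble: cull it. Its dowel is stuck in the hole with dried paint, so grip it and rock it side to side, leaning it a good ten degrees each way for two or three full swings, until it frees, then draw it straight up. Finish while still holding it, upright and still, over its hole with the end of the dowel just clear of the board (about a centimetre); leave the five good feet in their holes and everything else on the bench where it is.

Things in the scene. Friction and masses are not known exactly. Their poses are not given: they have to be found in the camera images.
- board: plywood drying board, 200 mm (its x) by 290 mm (its y), fixed to the bench by rubber suction feet; flat top 40 mm above the bench. Origin at its centre at bench level, z up. Six through holes 27 mm wide in two rows of three: 90 mm apart along y, the rows 90 mm apart along x. The good feet stand snugly in theirs; the short one is stuck with dried paint.
- foot_f: the short foot, the odd one: turned beech, 27 mm tall above the board, in any of the six holes. From the board up: flange 34 mm wide, 5 mm thick, resting on the board; neck 22 mm wide; from 12 mm up to the top at 27 mm an upright drum 38 mm wide (grip here). Below, a 13 mm dowel goes 26 mm into the hole. 24 to 39 g. Origin at the centre of the flange's underside, z up.
- f_tip (a point): centre of the dowel's lower end, 26 mm below foot_f's origin. A 17 mm wide bead of paint there is locked under the crust: it holds against a straight pull of about 70 N. Leaned 10 or 11 degrees (0.19 rad) one way and then the other, twice over, it crushes the crust outward for good (under 3 N m) and then lifts out at under 20 N; if not, rock again a little farther.
- f_top (a point): centre of foot_f's top face, 27 mm above its origin. Leaning, the foot rides on its flange's rim: its axis rises about 17 mm times the sine of the lean. Rock it along the line on which the fingers close, with the fingers parallel to the board's x or y; leaned across that line the round drum would turn between the pads.
- hole0 (a point): centre of the front right hole's mouth (as seen by the robot at yaw 0), level with the board's top; axes as the board's
- hole1 (a point): centre of the front middle hole's mouth (as seen by the robot at yaw 0), level with the board's top; axes as the board's
- hole2 (a point): centre of the front left hole's mouth (as seen by the robot at yaw 0), level with the board's top; axes as the board's
- hole3 (a point): centre of the back right hole's mouth (as seen by the robot at yaw 0), level with the board's top; axes as the board's
- hole4 (a point): centre of the back middle hole's mouth (as seen by the robot at yaw 0), level with the board's top; axes as the board's
- hole5 (a point): centre of the back left hole's mouth (as seen by the robot at yaw 0), level with the board's top; axes as the board's
- foot_a: a full-height turned beech foot standing in the drying board by its dowel: drum 38 mm across, 46 mm tall above the board, same flange and neck as foot_f, a 26 mm dowel below. Origin at the centre of its flange's underside, level with the board's top; z up.
- foot_b: a full-height turned beech foot standing in the drying board by its dowel: drum 38 mm across, 46 mm tall above the board, same flange and neck as foot_f, a 26 mm dowel below. Origin at the centre of its flange's underside, level with the board's top; z up.
- foot_c: a full-height turned beech foot standing in the drying board by its dowel: drum 38 mm across, 46 mm tall above the board, same flange and neck as foot_f, a 26 mm dowel below. Origin at the centre of its flange's underside, level with the board's top; z up.
- foot_d: a full-height turned beech foot standing in the drying board by its dowel: drum 38 mm across, 46 mm tall above the board, same flange and neck as foot_f, a 26 mm dowel below. Origin at the centre of its flange's underside, level with the board's top; z up.
- foot_e: a full-height turned beech foot standing in the drying board by its dowel: drum 38 mm across, 46 mm tall above the board, same flange and neck as foot_f, a 26 mm dowel below. Origin at the centre of its flange's underside, level with the board's top; z up.
- button: a small wooden plug, 26 mm across and 8 mm thick, lying on the board between four feet; leave it alone
- cup: a white paper cup full of paint, 72 mm across, 85 mm tall, left of the board; leave it alone
- pot: a small white pot of paint, 48 mm across, 38 mm tall, left of the board; leave it alone
- jar: a glass jar with a brass lid, 58 mm across, 70 mm tall, right of the board; leave it alone
- tin: a flat round metal tin with a lid, 87 mm across, 27 mm tall, right of the board; leave it alone
- brush: a paint brush 190 mm long lying in front of the board, on the robot's side; leave it alone
- sander: a cork sanding block 70 by 45 by 28 mm beyond the board; leave it alone
Not all that is in view belongs to the job. Leave any turquoise look-alike of the foot_f alone.

How it is judged:
By the outcome, as a careful person would: the job done as asked, in the order asked, and still so for the second after the job is handed in, while the arm keeps its last pose, push and grip.
It also fails if it takes over 45 s, if anything falls off the work surface, if the arm or the gripper's body presses on something with over 40 N, if the wrist force passes 120 N, or if a joint passes its speed limit or range.

## Robot

A 6-joint arm with a two-finger parallel gripper is mounted at the origin on the work surface. World frame = base frame: x ahead of the robot, y to its left, z up, the work surface at z = 0. Lengths are in m, angles in rad, forces in N, time in s.
With the tool pointing down it reaches from about 0.3 to 0.85 m from the base axis. Payload 4.2 kg.
Tool frame: the origin (TCP) lies at the centre of the arm's flange, where the gripper is bolted on; the fingertips stand 191 mm ahead of it and the grasp point (between the pads) lies 172 mm ahead of it; z points along the fingers, y is the line along which they close (so a half turn about z gives the same grasp; the last joint's range is limited). The gripper opens to 91 mm and grips with 3 to 60 N. Pads are 32 mm wide; open, the fingers measure 118 mm over their backs; the gripper's body (76 mm by 178 mm) begins 60 mm behind the grasp point.
Start: joints at [-1.229, 0.32, 1.565, -0, 1.257, -0.02], TCP at [0.204, -0.538, 0.405] pointing down, gripper open.
Joint ranges: [-3.11, 3.11], [-0.84, 2.01], [0.21, 2.61], [-1.34, 4.49], [0.05, 2.63], [-2.56, 2.56]. Speed limits (rad/s): [2.57, 2.57, 3.14, 3.14, 3.14, 3.14].

## Interface

Orientations are given as a unit quaternion [x, y, z, w].
In Python, from rig import read_state, grab_frame, camera_model, hand_in, look_for, outline_of, landmark_of gives the robot as it stands. The module is installed in compiled form; this text tells all that it offers.
- The arm moves only by the shell command python3 -m pendant 'ROWS' [FORCE]. ROWS is a JSON object whose key "moves" holds a list of rows, 1 to 10 of them, each of 7 numbers: a rotation vector rx, ry, rz in a scale on which 1.0 is 180 degrees, then dx, dy, dz in parts of the range, where 1.0 means 0.8 m, then the opening from 0.0 (shut) to 1.0 (fully open); each row is the pose to reach, as a shift and turn from the pose commanded when the command began, along the tool's axes at that moment; what a row does not reach only later rows make up. A row lasts 1/8 s, in which the tool goes at most 0.0625 m and 0.188 rad, less where a joint would pass 70% of its speed; a pose out of reach is approached as far as the arm can. The fingers move at their own pace and stop on an object; FORCE is the grip in N (left out, the last holds). Time passes only in rows, so rows that do not move let the fingers close. It prints the time, the measured TCP pose, the force, the opening and the grip force at its end. A shift or turn number past 1, either way, is cut back to 1. Input that does not fit is refused with a message, and nothing moves.
- read_state(): the state, without advancing time (a new reading comes with each control period).
- grab_frame(name): name is "scene" or "top" or "wrist"; returns (picture, depth): 480x640x3 uint8, red, green, blue; 480x640 float32, m along the optical axis (not along the pixel's ray), 0 where there is no reading.
- camera_model(name): a dict with "camera_matrix" (3x3 intrinsics, pixels), "camera_from_world" (4x4, takes a point from world to camera coordinates). Camera axes: x right, y down, z forward; pixel columns grow to the right and rows downward; lengths in m; the calibration is good to about 2 mm. A picture is of the moment at which its call begins: read the wrist's pose just before it. camera_model takes no time and is no camera call; for the wrist camera it gives the pose at the moment of the call.
- hand_in(): hands the job in; it is judged then, once.
Trained networks look in the newest picture that a camera, given by its name, has taken for a name from the list of things; names that differ only in an ending like _2 or _b are one class to them, and where a whole thing is asked for, a point or a joint stands for the part that bears it (a point fixed in the world has none). Each returns a list of dicts, best first, with "conf" (0 to 1); they miss things now and then, are a little off and sometimes report something else, mostly with a low value. They report only what shows in the picture. A call takes as long as a camera call. They do not tell look-alikes from the thing itself.
- look_for(camera, name): "location" ([column, row] in pixels, amid what is visible of it).
- outline_of(camera, name): "mask" (480x640 bool, what is visible of it) and "location" ([column, row] in pixels, amid what is visible of it).
- landmark_of(camera, name): "location" ([column, row] in pixels: a listed point, or the origin of a listed thing).
The state is a dict: "time_s": time; "joint_pos": joint angles; "qd": joint speeds; "effort": joint torques, N m; "tcp_pos": TCP position; "tcp_rot": TCP orientation; "wrist_force": force on the tool from outside, world axes, zero at the start; "moment": the same for the moment, N m; "opening": opening from 0.0 (shut) to 1.0 (fully open); "finger_force": force on a finger pad.
Only numpy, scipy, OpenCV 4.12 (cv2) and the standard library are available. Lean on these libraries where they do the work, as an engineer would, in place of code of your own. Each camera call takes 0.05 s, during which the arm holds its last target. There are 200 camera calls.

## Working session

There is one attempt and no reset: what is moved stays moved. The work goes in short steps, Python scripts to look and compute and a shell command to move; the robot and the scene stay as the last step left them, time stands still between calls to the robot, and variables do not carry over. Pictures are saved under pics/ and viewed, at most 10 in all, crops included, and the job is handed in when it is done.

```bash
mkdir -p pics; cat > h.py <<'E'
import numpy as np, cv2
from rig import *
from scipy.spatial.transform import Rotation as R
def save(n,f):
    p,d=grab_frame(n); cv2.imwrite(f,p[:,:,::-1]); return p,d
def unproj(cam,d):
    """depth image -> world points HxWx3"""
    m=camera_model(cam);K=m["camera_matrix"];T=np.linalg.inv(m["camera_from_world"])
    v,u=np.mgrid[:480,:640]
    P=np.stack([(u-K[0][2])/K[0][0]*d,(v-K[1][2])/K[1][1]*d,d],-1)
    return P@T[:3,:3].T+T[:3,3]
def proj(cam,P):
    m=camera_model(cam);c=m["camera_from_world"]@np.append(P,1);q=m["camera_matrix"]@c[:3];return q[:2]/q[2]
E
python3 - <<'E'
from h import *
p,d=save("top","pics/top.png"); P=unproj("top",d)
for x in look_for("top","foot_f"): 
    u,v=map(int,x["location"]); print("f",x["conf"],u,v,P[v,u].round(4))
for x in landmark_of("top","f_top"): 
    u,v=map(int,x["location"]); print("ftop",x["conf"],u,v,P[v,u].round(4))
for n in ["foot_a","board"]:
  for x in look_for("top",n): 
    u,v=map(int,x["location"]); print(n,x["conf"],u,v,P[v,u].round(4))
for i in range(6):
  for x in landmark_of("top",f"hole{i}")[:1]:
    u,v=map(int,x["location"]); print("hole",i,x["conf"],u,v,P[v,u].round(4))
save("scene","pics/scene.png")
print(read_state())
E
```

```text
f 0.96 322 377 [0.3622 0.0054 0.0538]
f 0.9 378 264 [ 0.5396 -0.0811  0.0666]
f 0.76 324 271 [0.5244 0.006  0.0848]
f 0.75 318 213 [0.6163 0.0168 0.0859]
f 0.67 426 206 [ 0.6317 -0.1553  0.0871]
f 0.66 370 210 [ 0.6233 -0.0658  0.0858]
f 0.64 435 263 [ 0.5406 -0.1682  0.0847]
ftop 0.93 322 377 [0.3622 0.0054 0.0538]
ftop 0.85 378 264 [ 0.5396 -0.0811  0.0666]
foot_a 0.96 322 377 [0.3622 0.0054 0.0538]
foot_a 0.9 378 264 [ 0.5396 -0.0811  0.0666]
foot_a 0.76 324 271 [0.5244 0.006  0.0848]
foot_a 0.75 318 213 [0.6163 0.0168 0.0859]
foot_a 0.67 426 206 [ 0.6317 -0.1553  0.0871]
foot_a 0.66 370 210 [ 0.6233 -0.0658  0.0858]
foot_a 0.64 435 263 [ 0.5406 -0.1682  0.0847]
board 0.89 372 244 [ 0.5766 -0.0754  0.0398]
hole 0 0.97 321 271 [0.5241 0.0108 0.0863]
hole 1 0.97 321 271 [0.5241 0.0108 0.0863]
hole 2 0.97 321 271 [0.5241 0.0108 0.0863]
hole 3 0.97 321 271 [0.5241 0.0108 0.0863]
hole 4 0.97 321 271 [0.5241 0.0108 0.0863]
hole 5 0.97 321 271 [0.5241 0.0108 0.0863]
{'time_s': 0.6, 'joint_pos': array([-1.22899887e+00,  3.19592033e-01,  1.56450763e+00, -5.15250037e-06,
        1.25737002e+00, -1.99715320e-02]), 'qd': array([ 0.00041817,  0.00032093,  0.00119565, -0.00134043,  0.0001125 ,
        0.00041245]), 'effort': array([ 5.18974539e-04, -4.12119663e+01, -2.32133925e+01,  7.28410645e-02,
        3.78755433e-02, -2.60311128e-05]), 'tcp_pos': array([ 0.20352406, -0.53777392,  0.40477756]), 'tcp_rot': array([9.83684812e-01, 1.79900489e-01, 7.43183203e-06, 6.10825653e-05]), 'wrist_force': array([-0.68762701,  0.34906905,  0.44400562]), 'moment': array([-0.01669079, -0.03163411, -0.01245313]), 'finger_force': 0.0, 'opening': 1.0013980800543956}
```

View pics/top.png

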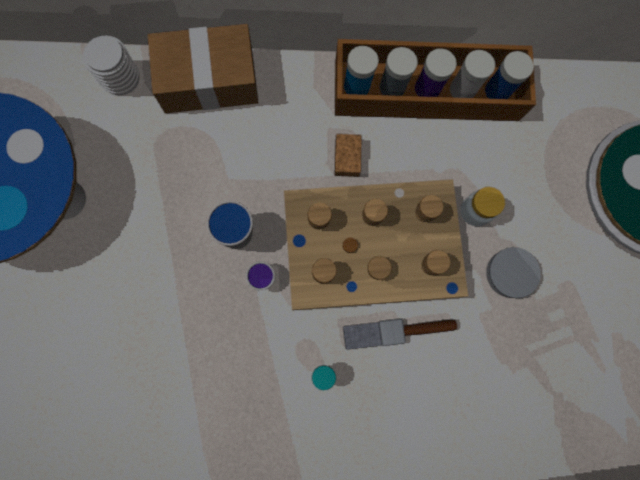

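View pics/scene.png

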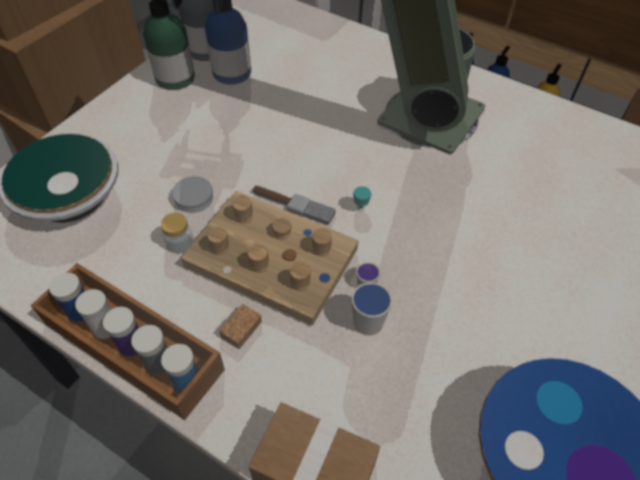

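The top view shows the short foot at pixel (378,264), with its top at z≈0.067 against ≈0.086 for the others: front middle, hole1. The turquoise look-alike stands apart at (322,377). I'll go above the foot with the fingers closing along the board's x, then measure again.

The manual's scale: shifts go in shares of 0.8 m and turns go in shares of 180 degrees. Converting my numbers, 0.476 m / 0.8 = 0.595, -0.308 m / 0.8 = -0.385, -1.302 rad / 3.1416 = -0.4144.

```bash
python3 -m pendant '{"moves": [[0, 0, -0.4144, 0.595, -0.385, 0.075, 1], [0, 0, -0.4144, 0.595, -0.385, 0.075, 1], [0, 0, -0.4144, 0.595, -0.385, 0.075, 1], [0, 0, -0.4144, 0.595, -0.385, 0.075, 1], [0, 0, -0.4144, 0.595, -0.385, 0.075, 1], [0, 0, -0.4144, 0.595, -0.385, 0.075, 1], [0, 0, -0.4144, 0.595, -0.385, 0.075, 1], [0, 0, -0.4144, 0.595, -0.385, 0.075, 1], [0, 0, -0.4144, 0.595, -0.385, 0.075, 1], [0, 0, -0.4144, 0.595, -0.385, 0.075, 1]]}'
cat > m.py <<'E'
from h import *
def tops(cam,d):
    P=unproj(cam,d); ok=(d>0)
    box=(P[...,0]>.47)&(P[...,0]<.69)&(P[...,1]>-.22)&(P[...,1]<.07)&ok
    m=(box&(P[...,2]>.058)&(P[...,2]<.1)).astype(np.uint8)
    n,l,s,c=cv2.connectedComponentsWithStats(m)
    out=[]
    for i in range(1,n):
        if s[i,4]<80: continue
        q=P[l==i]; z=np.median(q[:,2]); q=q[abs(q[:,2]-z)<.005]
        (cx,cy),r=cv2.minEnclosingCircle(q[:,:2].astype(np.float32))
        out.append((*q[:,:2].mean(0).round(4),round(float(z),4),round(cx,4),round(cy,4),round(r,4),len(q)))
    b=P[box&(P[...,2]<.05)&(P[...,2]>.03)]
    return out,np.median(b[:,2])
E
python3 - <<'E'
from m import *
s=read_state(); print(s["tcp_pos"],s["tcp_rot"],s["joint_pos"])
for c in ("wrist","top"):
    p,d=save(c,f"pics/{c}2.png"); o,b=tops(c,d); print(c,"board z",b); [print(*x) for x in o]
    for x in landmark_of(c,"f_top"): print(x)
E
```

```text
time_s: 1.85
tcp_pos: [0.5414, -0.0783, 0.3442]
tcp_rot: [0.672, 0.741, 0.0, -0.0]
wrist_force: [-0.4, -0.3, 1.7]
opening: 1.001
finger_force: 0.0
[ 0.54138186 -0.07828792  0.34418616] [ 6.71711716e-01  7.40812587e-01  2.50619282e-04 -1.35068602e-04] [-1.64787244e-01  3.22005121e-01  1.72244101e+00  6.37936183e-04
  1.09710257e+00 -2.62840564e-01]
wrist board z 0.03902427857393895
0.5272 0.0073 0.0849 0.5271 0.0072 0.0193 3178
0.6155 0.0157 0.0847 0.6163 0.0156 0.0193 3261
0.5356 -0.0812 0.0659 0.5357 -0.082 0.0193 2104
0.625 -0.0699 0.0846 0.6247 -0.0737 0.0193 2008
0.5442 -0.171 0.085 0.5441 -0.1717 0.0193 1618
0.6253 -0.1648 0.0848 0.6306 -0.164 0.0175 894
{'location': [312.3, 258.4], 'conf': 0.8}
{'location': [71.6, 104.3], 'conf': 0.75}
top board z 0.0403093397045835
0.6156 0.0156 0.0858 0.6161 0.0156 0.0191 441
0.6182 -0.0609 0.0838 0.62 -0.0623 0.0138 70
0.5355 -0.071 0.067 0.5357 -0.0749 0.0171 139
0.5264 0.0071 0.086 0.5267 0.0069 0.0193 469
{'location': [322.5, 379.7], 'conf': 0.82}
{'location': [377.8, 267.3], 'conf': 0.55}
```

View pics/wrist2.png

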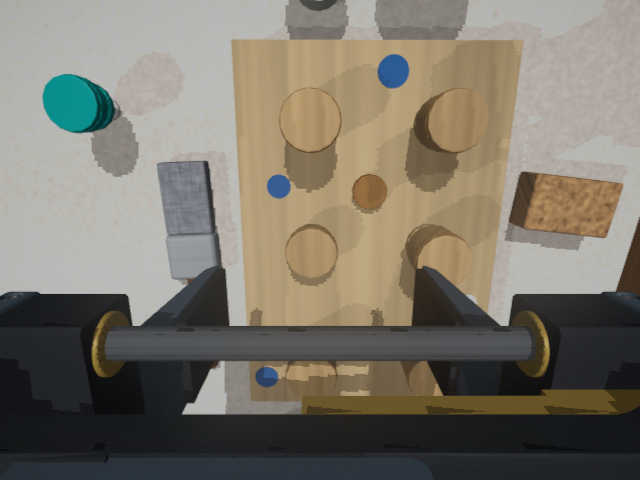

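The picture shows the foot's drum top at (312,252). The wrist measurement puts it at (0.5357,-0.082,0.066). The top view agrees on the height, and so does the midpoint of the neighbouring feet. Board yaw is 0.095 and its top is at about 0.0395. I'll descend with the opening at 0.7.

Scaled: 0.1077 m / 0.8 = 0.1346, -0.0061 m / 0.8 = -0.0076.

```bash
python3 -m pendant '{"moves": [[0, 0, 0, -0.0041, -0.0076, 0.025, 0.7], [0, 0, 0, -0.0041, -0.0076, 0.0625, 0.7], [0, 0, 0, -0.0041, -0.0076, 0.1, 0.7], [0, 0, 0, -0.0041, -0.0076, 0.125, 0.7], [0, 0, 0, -0.0041, -0.0076, 0.1346, 0.7], [0, 0, 0, -0.0041, -0.0076, 0.1346, 0.7]]}' 
python3 - <<'E'
from h import *
s=read_state();print(s["tcp_pos"],s["tcp_rot"],s["wrist_force"])
save("wrist","pics/wrist3.png")
E
```

```text
time_s: 2.8
tcp_pos: [0.5336, -0.086, 0.2373]
tcp_rot: [0.674, 0.739, -0.0, 0.0]
wrist_force: [-0.7, -0.0, -0.2]
opening: 0.698
finger_force: 0.0
[ 0.5336264  -0.08598538  0.23726567] [ 6.74017872e-01  7.38715034e-01 -8.24626660e-05  1.65030537e-05] [-0.67792642 -0.02664082 -0.18289511]
```

View pics/wrist3.png

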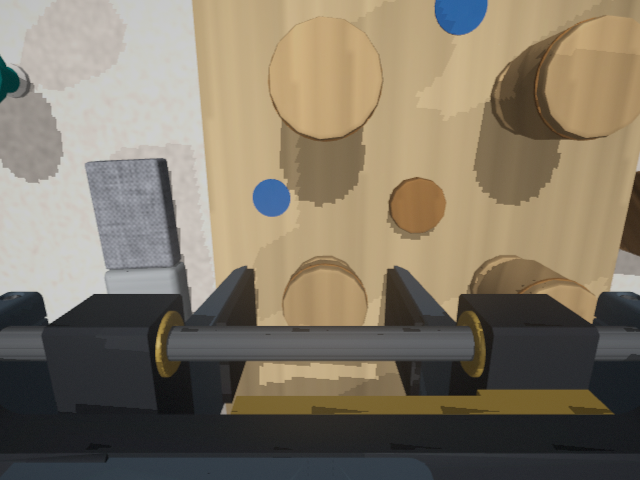

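The foot sits between the pads, with its drum at (325,300). The pose settled about 4 mm off, so I'll correct that and close.

Scaled: 0.0036 m / 0.8 = 0.0045, 0.0024 m / 0.8 = 0.003, -0.0035 rad / 3.1416 = -0.0011.

```bash
python3 -m pendant '{"moves": [[0, 0, -0.0011, 0.0045, 0.003, 0.0006, 0.7], [0, 0, -0.0011, 0.0045, 0.003, 0.0006, 0.7], [0, 0, -0.0011, 0.0045, 0.003, 0.0006, 0.38], [0, 0, -0.0011, 0.0045, 0.003, 0.0006, 0.38], [0, 0, -0.0011, 0.0045, 0.003, 0.0006, 0.38], [0, 0, -0.0011, 0.0045, 0.003, 0.0006, 0.3], [0, 0, -0.0011, 0.0045, 0.003, 0.0006, 0.0], [0, 0, -0.0011, 0.0045, 0.003, 0.0006, 0.0]]}' 50
python3 - <<'E'
from h import *
s=read_state();print(s["tcp_pos"],s["tcp_rot"],s["wrist_force"],s["moment"],s["opening"]*91)
# lean: tool-frame rows, pivot on flange rim; grasp frame: board plane at g below TCP
h=s["tcp_pos"][2]-.0395
for th in (.1,.2,.22,-.1,-.2,-.22):
    # rotation about tool x by th: tool y->z(down): lean toward... pivot at tool coords (0, sy*.017, h)
    Rm=R.from_rotvec([th,0,0]).as_matrix()
    # foot top (toward -z) moves +y for th>0: pivot on +y rim
    p=np.array([0,np.sign(th)*.017,h]); print(th,(p-Rm@p).round(4))
E
```

```text
time_s: 3.85
tcp_pos: [0.5359, -0.0813, 0.2366]
tcp_rot: [0.672, 0.74, -0.0, -0.0]
wrist_force: [-1.2, 0.2, 2.4]
opening: 0.402
finger_force: 50.0
[ 0.53585137 -0.08127385  0.23659464] [ 6.72172199e-01  7.40394821e-01 -1.51504016e-04 -1.43748826e-04] [-1.24053238  0.21493809  2.35584099] [-0.01733613  0.18598134  0.03768916] 36.61044173657691
0.1 [ 0.      0.0198 -0.0007]
0.2 [0.     0.0395 0.0006]
0.22 [0.     0.0434 0.001 ]
-0.1 [ 0.     -0.0198 -0.0007]
-0.2 [ 0.     -0.0395  0.0006]
-0.22 [ 0.     -0.0434  0.001 ]
```

Gripped at 50 N. First swing, toward tool +y, pivoting on the flange rim.

Scaled: 0.0415 m / 0.8 = 0.0519, 0.0395 m / 0.8 = 0.0494, 0.21 rad / 3.1416 = 0.0668.

```bash
python3 -m pendant '{"moves": [[0.0159, 0, 0, 0, 0.0124, -0.0008, 0], [0.0318, 0, 0, 0, 0.0248, -0.0009, 0], [0.0477, 0, 0, 0, 0.0371, -0.0004, 0], [0.0637, 0, 0, 0, 0.0494, 0.0008, 0], [0.0668, 0, 0, 0, 0.0519, 0.001, 0], [0.0668, 0, 0, 0, 0.0519, 0.001, 0], [0.0668, 0, 0, 0, 0.0519, 0.001, 0]]}' 60
python3 - <<'E'
from h import *
s=read_state();print(s["tcp_pos"],(R.from_quat([.672172,.740395,-.00015,-.00014]).inv()*R.from_quat(s["tcp_rot"])).as_rotvec(),s["wrist_force"],s["moment"],s["opening"]*91)
save("wrist","pics/wrist4.png")
E
```

```text
time_s: 4.72
tcp_pos: [0.5772, -0.0773, 0.2351]
tcp_rot: [0.669, 0.736, -0.077, -0.07]
wrist_force: [0.4, -0.3, -9.4]
opening: 0.401
finger_force: 60.0
[ 0.57721774 -0.07732087  0.23512389] [2.07903478e-01 7.61736789e-05 3.01080011e-04] [ 0.37975829 -0.30660963 -9.39737763] [ 0.11610268 -1.58102244 -0.01084625] 36.50599627043968
```

View pics/wrist4.png

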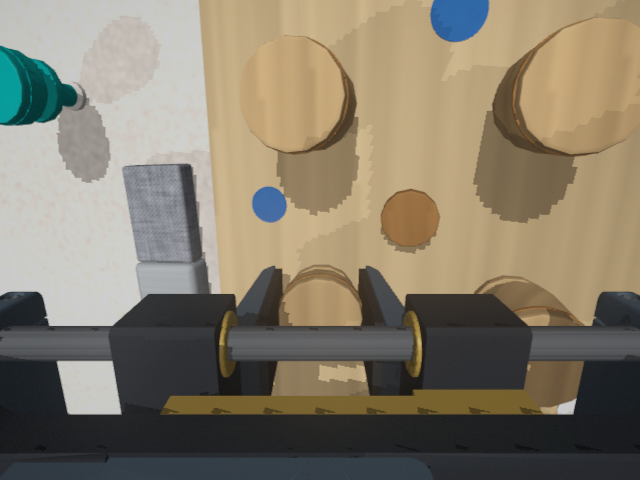

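The foot leaned with the gripper to 0.208 rad, and its drum is still square between the pads at about (320,300). Nothing else has moved. I'll tabulate the full swings in the leaned tool's axes.

```bash
python3 - <<'E'
from h import *
h=.1971
def A(th):
    M=np.eye(4);M[:3,:3]=R.from_rotvec([th,0,0]).as_matrix();p=np.array([0,np.sign(th)*.017,h]);M[:3,3]=p-M[:3,:3]@p;return M
for th in (.14,.07,0,-.07,-.14,-.21,-.22): print(round(th-.21,3),(np.linalg.inv(A(.21))@A(th))[:3,3].round(4))
E
```

```text
-0.07 [ 0.     -0.0137  0.0017]
-0.14 [ 0.     -0.0273  0.0043]
-0.21 [ 0.     -0.0407  0.0079]
-0.28 [ 0.     -0.0544  0.0101]
-0.35 [ 0.     -0.0679  0.0132]
-0.42 [ 0.     -0.0811  0.0173]
-0.43 [ 0.     -0.083   0.0179]
```

Scaled: -0.0811 m / 0.8 = -0.1014, -0.0679 m / 0.8 = -0.0849, -0.42 rad / 3.1416 = -0.1337.

```bash
S='from h import *
s=read_state();print((R.from_quat([.672172,.740395,-.00015,-.00014]).inv()*R.from_quat(s["tcp_rot"])).as_rotvec(),s["tcp_pos"],s["wrist_force"],s["moment"])'
python3 -m pendant '{"moves": [[-0.0223, 0, 0, 0, -0.0171, 0.0021, 0], [-0.0446, 0, 0, 0, -0.0341, 0.0054, 0], [-0.0668, 0, 0, 0, -0.0509, 0.0099, 0], [-0.0891, 0, 0, 0, -0.068, 0.0126, 0], [-0.1114, 0, 0, 0, -0.0849, 0.0165, 0], [-0.1337, 0, 0, 0, -0.1014, 0.0216, 0], [-0.1337, 0, 0, 0, -0.1014, 0.0216, 0], [-0.1337, 0, 0, 0, -0.1014, 0.0216, 0]]}'
python3 -c "$S"
python3 -m pendant '{"moves": [[0.0223, 0, 0, 0, 0.0171, 0.0021, 0], [0.0446, 0, 0, 0, 0.0341, 0.0054, 0], [0.0668, 0, 0, 0, 0.0509, 0.0099, 0], [0.0891, 0, 0, 0, 0.068, 0.0126, 0], [0.1114, 0, 0, 0, 0.0849, 0.0165, 0], [0.1337, 0, 0, 0, 0.1014, 0.0216, 0], [0.1337, 0, 0, 0, 0.1014, 0.0216, 0], [0.1337, 0, 0, 0, 0.1014, 0.0216, 0]]}'
python3 -c "$S"
```

```text
time_s: 5.78
tcp_pos: [0.4923, -0.0852, 0.2361]
tcp_rot: [0.668, 0.737, 0.075, 0.067]
wrist_force: [-8.3, -2.4, 7.3]
opening: 0.398
finger_force: 60.0
[-0.20229224  0.00159699 -0.0012104 ] [ 0.49230896 -0.08519833  0.23612487] [-8.3228196  -2.38211347  7.26102661] [-0.55921748  1.90539196 -0.12898089]
time_s: 6.78
tcp_pos: [0.5774, -0.0773, 0.2366]
tcp_rot: [0.669, 0.736, -0.076, -0.069]
wrist_force: [-0.6, 0.3, 2.0]
opening: 0.401
finger_force: 60.0
[ 0.20599602 -0.00055944  0.00039269] [ 0.57739869 -0.077316    0.23664351] [-0.55192655  0.32922102  1.98304217] [ 0.07311173 -0.98003867 -0.08018721]
```

Moments are dropping, so the crust is giving way. One more swing each way.

Scaled: -0.083 m / 0.8 = -0.1038, -0.0811 m / 0.8 = -0.1014, -0.43 rad / 3.1416 = -0.1369.

```bash
S='from h import *
s=read_state();print((R.from_quat([.672172,.740395,-.00015,-.00014]).inv()*R.from_quat(s["tcp_rot"])).as_rotvec(),s["tcp_pos"],s["wrist_force"],s["moment"])'
python3 -m pendant '{"moves": [[-0.0223, 0, 0, 0, -0.0171, 0.0021, 0], [-0.0446, 0, 0, 0, -0.0341, 0.0054, 0], [-0.0668, 0, 0, 0, -0.0509, 0.0099, 0], [-0.0891, 0, 0, 0, -0.068, 0.0126, 0], [-0.1114, 0, 0, 0, -0.0849, 0.0165, 0], [-0.1337, 0, 0, 0, -0.1014, 0.0216, 0], [-0.1369, 0, 0, 0, -0.1038, 0.0224, 0], [-0.1369, 0, 0, 0, -0.1038, 0.0224, 0], [-0.1369, 0, 0, 0, -0.1038, 0.0224, 0]]}'
python3 -c "$S"
python3 -m pendant '{"moves": [[0.0255, 0, 0, 0, 0.0196, 0.0025, 0], [0.0477, 0, 0, 0, 0.0366, 0.0058, 0], [0.07, 0, 0, 0, 0.0534, 0.0105, 0], [0.0923, 0, 0, 0, 0.0705, 0.0133, 0], [0.1146, 0, 0, 0, 0.0874, 0.0173, 0], [0.1369, 0, 0, 0, 0.1039, 0.0224, 0], [0.1369, 0, 0, 0, 0.1039, 0.0224, 0], [0.1369, 0, 0, 0, 0.1039, 0.0224, 0]]}'
python3 -c "$S"
python3 -m pendant '{"moves": [[-0.0223, 0, 0, 0, -0.0171, 0.0021, 0], [-0.0446, 0, 0, 0, -0.0341, 0.0054, 0], [-0.0668, 0, 0, 0, -0.0509, 0.0099, 0], [-0.0891, 0, 0, 0, -0.068, 0.0126, 0], [-0.1114, 0, 0, 0, -0.0849, 0.0165, 0], [-0.1337, 0, 0, 0, -0.1014, 0.0216, 0], [-0.1337, 0, 0, 0, -0.1014, 0.0216, 0]]}'
python3 -c "$S"
python3 -m pendant '{"moves": [[0.0223, 0, 0, 0, 0.0171, 0.0021, 0], [0.0446, 0, 0, 0, 0.0341, 0.0054, 0], [0.0668, 0, 0, 0, 0.0509, 0.0099, 0], [0.0668, 0, 0, 0, 0.0509, 0.0099, 0], [0.0668, 0, 0, 0, 0.0509, 0.0099, 0]]}'
python3 -c "$S"
```

```text
time_s: 7.9
tcp_pos: [0.49, -0.0855, 0.2365]
tcp_rot: [0.668, 0.737, 0.079, 0.071]
wrist_force: [-12.6, -2.3, 16.8]
opening: 0.4
finger_force: 60.0
[-0.21429143  0.00096907 -0.00100786] [ 0.49000102 -0.08546523  0.23649353] [-12.5829017   -2.29049523  16.75621691] [-0.47751259  2.06674825 -0.05884046]
time_s: 8.9
tcp_pos: [0.5767, -0.0773, 0.2364]
tcp_rot: [0.669, 0.736, -0.078, -0.071]
wrist_force: [-3.6, -0.7, 1.5]
opening: 0.399
finger_force: 60.0
[ 2.10260126e-01 -2.27690394e-04  1.61658278e-04] [ 0.57674331 -0.07733498  0.23643638] [-3.64508692 -0.72404948  1.52467393] [ 0.0322489  -0.33769404 -0.04871257]
time_s: 9.78
tcp_pos: [0.4917, -0.0853, 0.2368]
tcp_rot: [0.669, 0.737, 0.076, 0.069]
wrist_force: [-11.4, -2.0, 14.6]
opening: 0.397
finger_force: 60.0
[-0.2056318   0.00074954 -0.00021827] [ 0.4916843  -0.08532107  0.2367723 ] [-11.40135778  -1.97200811  14.58852324] [-0.46960363  2.00341703 -0.01676145]
time_s: 10.4
tcp_pos: [0.5365, -0.0813, 0.2381]
tcp_rot: [0.672, 0.74, 0.001, 0.001]
wrist_force: [-0.8, 0.8, 5.4]
opening: 0.402
finger_force: 60.0
[-3.20106433e-03 -9.14367935e-04  7.90206213e-05] [ 0.53645053 -0.08134464  0.23808271] [-0.75809384  0.78310221  5.3856756 ] [-0.01844431  0.03858463  0.04206991]
```

Upright again. Now a gentle test lift.

Scaled: -0.006 m / 0.8 = -0.0075, -0.004 m / 0.8 = -0.005, 0.002 rad / 3.1416 = 0.0006.

```bash
python3 -m pendant '{"moves": [[0.0006, 0, 0, 0, 0, -0.0025, 0], [0.0006, 0, 0, 0, 0, -0.005, 0], [0.0006, 0, 0, 0, 0, -0.0075, 0], [0.0006, 0, 0, 0, 0, -0.0075, 0]]}'
python3 - <<'E'
from m import *
s=read_state();print(s["tcp_pos"],s["wrist_force"],s["moment"])
p,d=save("wrist","pics/wrist5.png");o,b=tops("wrist",d);print(b);[print(*x) for x in o]
E
```

```text
time_s: 10.9
tcp_pos: [0.5358, -0.0813, 0.2428]
tcp_rot: [0.672, 0.74, -0.001, -0.001]
wrist_force: [-1.6, 0.9, 0.3]
opening: 0.399
finger_force: 60.0
[ 0.53583443 -0.0812501   0.24283342] [-1.5791498   0.90615769  0.27422898] [-0.01196862  0.10993045 -0.01508202]
0.038965472512896976
0.5275 0.0084 0.0848 0.5275 0.0081 0.0194 9910
0.6153 0.0169 0.0845 0.617 0.0164 0.0198 10708
0.5356 -0.0735 0.0708 0.5348 -0.0654 0.0288 4197
0.6246 -0.061 0.084 0.6257 -0.0642 0.0168 2500
0.5192 -0.0937 0.095 0.5191 -0.0928 0.0061 87
0.5557 -0.0901 0.0948 0.5557 -0.0892 0.0063 87
0.6303 -0.087 0.0848 0.6313 -0.0873 0.0082 379
```

View pics/wrist5.png

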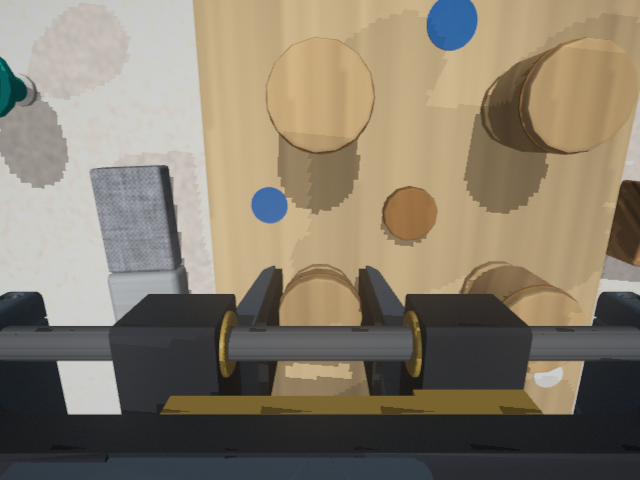

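The drum at (320,300) has risen about 5 mm with almost no force, so the foot is free. I'll draw it up so the dowel tip sits about 1 cm above the board.

Scaled: -0.03 m / 0.8 = -0.0375, -0.028 m / 0.8 = -0.035.

```bash
python3 -m pendant '{"moves": [[0, 0, 0, 0, 0, -0.005, 0], [0, 0, 0, 0, 0, -0.01, 0], [0, 0, 0, 0, 0, -0.015, 0], [0, 0, 0, 0, 0, -0.02, 0], [0, 0, 0, 0, 0, -0.025, 0], [0, 0, 0, 0, 0, -0.03, 0], [0, 0, 0, 0, 0, -0.035, 0], [0, 0, 0, 0, 0, -0.0375, 0], [0, 0, 0, 0, 0, -0.0375, 0], [0, 0, 0, 0, 0, -0.0375, 0]]}'
python3 - <<'E'
from m import *
s=read_state();print(s["tcp_pos"],s["tcp_rot"],s["wrist_force"],s["moment"])
p,d=save("wrist","pics/w6.png");P=unproj("wrist",d)
for y0 in (-.072,-.068,-.066): 
    m=(abs(P[...,0]-.5357)<.015)&(abs(P[...,1]-y0)<.003)&(P[...,2]>.06)&(d>0); print(y0,np.percentile(P[m][:,2],[5,50,90]).round(4),m.sum())
print("f_tip scene");p,d=save("scene","pics/s6.png")
print(landmark_of("scene","f_tip"),landmark_of("scene","f_top"),"expected tip",proj("scene",[.5357,-.0815,.0495]),"top",proj("scene",[.5357,-.0815,.1025]))
u,v=map(int,proj("scene",[.5357,-.0815,.075]))
a=cv2.resize(p[v-75:v+75,u-100:u+100,::-1],None,fx=4,fy=4,interpolation=cv2.INTER_CUBIC)
cv2.imwrite("pics/s6c.png",a);print(u,v)
E
```

```text
time_s: 12.2
tcp_pos: [0.5361, -0.0813, 0.2728]
tcp_rot: [0.672, 0.74, -0.001, -0.001]
wrist_force: [-0.3, 0.7, -0.4]
opening: 0.402
finger_force: 60.0
[ 0.53611136 -0.0812547   0.27278094] [ 0.67216521  0.7404003  -0.00086246 -0.00076479] [-0.29344084  0.71333347 -0.35122599] [-0.02212332 -0.0893498  -0.00774773]
-0.072 [0.0965 0.1005 0.1013] 930
-0.068 [0.0765 0.1    0.1011] 1172
-0.066 [0.0765 0.099  0.1009] 1249
f_tip scene
[{'location': [358.5, 205.7], 'conf': 0.54}, {'location': [277.1, 227.4], 'conf': 0.4}] [{'location': [261.6, 270.4], 'conf': 0.69}, {'location': [281.7, 212.2], 'conf': 0.65}, {'location': [242.7, 217.5], 'conf': 0.4}] expected tip [281.07980687 230.17452646] top [279.92290545 213.36463936]
280 222
```

View pics/s6c.png

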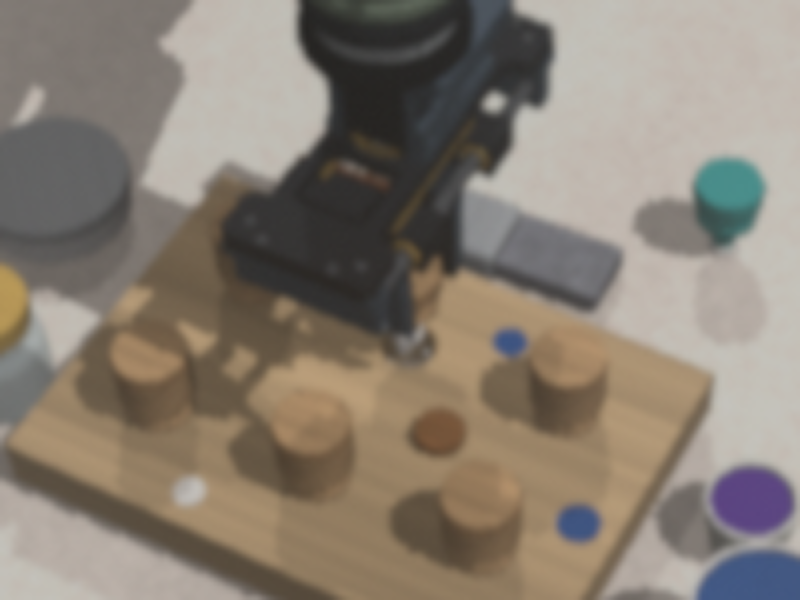

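The crop shows the foot drawn up over its now-visible hole at (410,345), the dowel clear of the board and the other feet in place. I'll check that it is upright.

```bash
python3 - <<'E'
from m import *
p,d=grab_frame("wrist");P=unproj("wrist",d)
c=np.array([.5357,-.0815]);r=np.hypot(P[...,0]-c[0],P[...,1]-c[1])
m=(r<.017)&(P[...,2]>.096)&(P[...,2]<.107)&(d>0);q=P[m]
for _ in range(4):
    A=np.c_[q[:,:2]-c,np.ones(len(q))];k=np.linalg.lstsq(A,q[:,2],rcond=None)[0];e=A@k-q[:,2];q=q[abs(e)<max(.0008,1.5*e.std())]
print("tilt x,y, z0",k,len(q),e.std(),q[:,0].min(),q[:,0].max(),q[:,1].min(),q[:,1].max()); s=read_state();print(s["tcp_pos"],abs(s["qd"]).max())
E
```

```text
tilt x,y, z0 [ 0.00361019 -0.00230243  0.10063528] 2273 0.0004033035116139846 0.5187590178138161 0.5526947216577165 -0.08673825759458631 -0.06455753712101117
[ 0.53613482 -0.08126446  0.27281553] 0.0011507803501303033
```

Upright to within about 0.005 rad, still, and about 9 mm clear of the board.

```bash
python3 -c "
from rig import hand_in; print(hand_in())"
```

```text
the job is handed in; nothing more can be done
None
```

I rocked the short foot (front middle, hole1) loose, drew it straight up and handed in while still holding it, upright and still, with the dowel about 9 mm above its hole; the other feet and bench items showed no movement in the views I checked.

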